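# Draw down the filter rig with the hand vacuum pump

### The job

Turn the isolating valve (the one with the long lever handle) fully open, then pump the sprung lever of the hand pump through at least three full strokes, each right down to its lower stop and fully back up, easing it up under control and never letting it fly up. Then turn the isolating valve fully closed again to hold the vacuum, and leave the hand-wheel valve and everything else on the bench undisturbed.

Things in the scene. Friction and masses are not known exactly. Their poses are not given: they have to be found in the camera images.
- pump_lever (a joint): Angle of the pump's lever, rad: 0 = at the upper stop (25 degrees above level), 0.75 = pressed down to the lower stop (18 below level). A full stroke goes over 0.66 and back under 0.07. A spring always lifts it: pressing on the pad takes about 5 N at the top, 12 N at the bottom, plus 2 N per rad/s. Let go at the bottom it flies up at over 4 rad/s; eased up means under 3.2 rad/s.
- lever_pad (a point): Middle of the upper face of the lever's black rubber pad (85 mm along the lever, 32 wide, 18 thick), 165 mm along the lever from the pivot; 0.23 m above the bench with the lever up, 0.11 m with it down. Moves with the lever. x axis along the lever towards the pivot, z square out of the pad, upwards. The lever ends 45 mm beyond this point.
- pump_pivot (a point): Fixed pivot of the lever, 150 mm above the bench, in a grey post 0.17 m high on a 150 x 120 mm base plate; an aluminium barrel stands 60 mm in front of it, under the lever. x axis level: the lever extends towards -x and swings in the x-z plane (y is the pivot axis). The pad's upper face lies 9 mm above the line from the pivot along the lever.
- valve_handle (a joint): Angle of the isolating valve's handle, rad: 0 = closed (start), 1.571 = open, growing clockwise seen from above. Stops at both ends and a sprung over-centre detent: past the middle (0.79) it goes on by itself to the nearer stop and stays there. Takes about 4 N at its rubber end. Fully open means over 1.42, fully closed under 0.15.
- handle_grip (a point): Point on the handle's centre line, 95 mm from the spindle axis, at mid thickness, 85 mm above the bench; moves with it. The handle is a flat level bar reaching 118 mm from the spindle, its outer 70 mm black rubber 24 mm wide, 16 thick (steel 22 x 14 nearer the spindle). Free below it down to 45 mm above the bench. x axis along the handle towards the spindle, z up.
- valve_spindle (a point): Fixed axis of the valve handle, 85 mm above the bench, on a dark grey valve block with a 100 x 80 mm base plate. z up. Closed, the handle points from here midway between this frame's -x and -y; open, midway between its -x and +y, in line with the block's pipe.
- wheel (a joint): Angle of the dark steel hand wheel (96 mm across, top 110 mm above the bench) on the throttle valve, a bystander; rad, 0 at the start. Must not be turned by more than 0.3.
- throttle: The throttle valve under the hand wheel: dark grey block on a 100 x 80 mm base plate fixed to the bench. Origin at the centre of its underside. The pump, the isolating valve and this one stand left, centre and right in any order.
- bottle_a: Milky white plastic bottle, 62 mm across, 165 mm high, standing loose between the pump and valves, left of the middle; a bystander, origin at the centre of its underside.
- bottle_b: Another such bottle, between them, right of the middle; a bystander, origin at the centre of its underside.
- bottle_c: Another such bottle, out at the left; a bystander, origin at the centre of its underside.
- filter_box: Loose blue box lying flat, 90 x 70 x 30 mm, between the fixed things, left of the middle; a bystander, origin at the centre of its underside.
- dish_stack: Loose stack of three brown dishes, 80 mm across, 30 mm high, between the fixed things, right of the middle; a bystander, origin at the centre of its underside.
- tube_rack: Red tube rack, 90 x 160 mm, 42 mm high, loose, out at the right; a bystander, origin at the centre of its underside.
- wipes_box: White box, 110 x 120 x 85 mm, loose, out at the right; a bystander, origin at the centre of its underside.

How it is judged:
By the outcome, as a careful person would: the job done as asked, in the order asked, and still so for the second after the job is handed in, with the robot touching nothing.
It also fails if it takes over 72 s, if anything falls off the work surface, if the arm or the gripper's body presses on something with over 40 N, if the wrist force passes 120 N, or if a joint passes its speed limit or range.

### The arm

A 7-joint arm with a two-finger parallel gripper is mounted at the origin on the work surface. World frame = base frame: x ahead of the robot, y to its left, z up, the work surface at z = 0. Lengths are in m, angles in rad, forces in N, time in s.
With the tool pointing down it reaches from about 0.425 to 0.875 m from the base axis. Payload 4.7 kg.
Tool frame: the origin (TCP) lies between the finger pads; the fingertips stand 19 mm ahead of it and the grasp point (between the pads) is the TCP (ctrl.tip_extent is the distance from the TCP to the fingertips, in m); z points along the fingers, y is the line along which they close (so a half turn about z gives the same grasp; the last joint's range is limited). The gripper opens to 87 mm and grips with 3 to 60 N. Pads are 19 mm wide; open, the fingers measure 117 mm over their backs; the gripper's body (75 mm by 190 mm) begins 51 mm behind the grasp point.
Start: joints at [1.278, 0.321, -0.07, 1.45, 0.023, 1.371, -0.057], TCP at [0.196, -0.62, 0.213] pointing down, gripper open.
Joint ranges: [-2.86, 2.86], [-0.3, 2.09], [-1.38, 1.24], [0.06, 2.45], [-1.56, 4.7], [0.09, 2.05], [-2.69, 2.69]. Speed limits (rad/s): [2.57, 2.57, 3.14, 3.14, 3.14, 3.14, 3.14].

### API

Orientations are given as a rotation vector (axis times angle).
In Python, from bench import ctrl gives the robot as it stands.
- The arm moves only by the shell command python3 -m crank 'ROWS' [OPENING] [FORCE]. ROWS is JSON, a list of rows, each an object of numbers: "tx", "ty", "tz": the shift along the tool's x, y, z in mm; "turn": the turn about the tool's z in units of 5 degrees (1.0 is 5 degrees). In form: [{"tx": .., "ty": .., "tz": .., "turn": ..}, ...]. A call has 1 to 5 rows; each row is the pose to reach, as a shift and turn from the pose commanded when the call began, along the tool's axes at that moment; what a row does not reach only later rows make up. A row lasts 1/8 s, in which the tool goes at most 62.5 mm and 10.7 degrees, less where a joint would pass 70% of its speed; a pose out of reach is approached as far as the arm can. A call with a gripper value outside its range is refused whole. OPENING is the finger opening in mm, from 0 to 87, set as the call begins (- or left out, the last holds). The fingers move at their own pace and stop on an object; FORCE is the grip in N (left out, the last holds). Time passes only in rows, so rows that repeat a pose let the fingers close. It gives the time, the measured TCP pose, the force, the opening and the grip force at its end, in the units of the state.
- ctrl.get_state(): the state, without advancing time (a new reading comes with each control period).
- ctrl.get_image(name): name is "scene" or "top" or "wrist"; returns (picture, depth): 400x640x3 uint8, red, green, blue; 400x640 float32, m along the optical axis (not along the pixel's ray), 0 where there is no reading.
- ctrl.camera_model(name): a dict with "intrinsics" (3x3 intrinsics, pixels), "dist_coeffs" ([k1, k2, p1, p2, k3] as OpenCV has them; the pictures are not rectified), "origin" and "orientation" of the camera in the world. Camera axes: x right, y down, z forward; pixel columns grow to the right and rows downward; lengths in m; the calibration is good to about 2 mm. A picture is of the moment at which its call begins: read the wrist's pose just before it. camera_model takes no time and is no camera call; for the wrist camera it gives the pose at the moment of the call.
- ctrl.close_job(): hands the job in; it is judged then, once.
Trained networks look in the newest picture that a camera, given by its name, has taken for a name from the list of things; names that differ only in an ending like _2 or _b are one class to them, and where a whole thing is asked for, a point or a joint stands for the part that bears it (a point fixed in the world has none). Each returns a list of dicts, best first, with "confidence" (0 to 1); they miss things now and then, are a little off and sometimes report something else, mostly with a low value. They report only what shows in the picture. A call takes as long as a camera call.
- ctrl.recognise(camera, query): "xyz" ([x, y, z] in m, in world coordinates, good to about 4 mm: the middle of the surface that is visible of it).
- ctrl.mark_of(camera, query): "xyz" ([x, y, z] in m, in world coordinates, good to about 4 mm: a listed point, or the origin of a listed thing).
The state is a dict: "time": time; "joint_positions": joint angles; "qd": joint speeds; "joint_torque": joint torques, N m; "position": TCP position; "tool_rot": TCP orientation; "ft_force": force on the tool from outside, world axes, zero at the start; "torque": the same for the moment, N m; "grip_width": opening from 0.0 (shut) to 1.0 (fully open); "grip_force": force on a finger pad.
Only numpy, scipy, OpenCV 4.12 (cv2) and the standard library are available. Lean on these libraries where they do the work, as an engineer would, in place of code of your own. Each camera call takes 0.05 s, during which the arm holds its last target. There are 200 camera calls.

## Working session

There is one attempt and no reset: what is moved stays moved. The work goes in short steps, Python scripts to look and compute and a shell command to move; the robot and the scene stay as the last step left them, time stands still between calls to the robot, and variables do not carry over. Pictures are saved under pics/ and viewed, at most 10 in all, crops included, and the job is handed in when it is done.

```bash
ls; mkdir -p pics; python3 - <<'E'
from bench import ctrl
import cv2,numpy as np
s=ctrl.get_state();print({k:np.round(v,3).tolist() for k,v in s.items()})
for c in("top","scene"):
    im,d=ctrl.get_image(c);cv2.imwrite(f"pics/{c}0.png",im[:,:,::-1])
    m=ctrl.camera_model(c);print(c,np.round(m["origin"],3),np.round(m["orientation"],3).tolist())
    for q in["lever_pad","pump_pivot","handle_grip","valve_spindle","throttle","bottle_a","filter_box","dish_stack","tube_rack","wipes_box"]:
        r=ctrl.mark_of(c,q)
        print(q,[(np.round(x["xyz"],3).tolist(),round(x["confidence"],2)) for x in r[:4]])
E
```

```text
pics
{'time': 0.0, 'joint_positions': [1.278, 0.322, -0.07, 1.452, 0.023, 1.371, -0.057], 'qd': [-0.0, 0.001, -0.001, -0.001, 0.002, 0.002, 0.002], 'joint_torque': [-0.0, -49.129, -0.404, -31.253, -0.064, 0.044, 0.0], 'position': [0.196, -0.619, 0.212], 'tool_rot': [-3.103, -0.48, 0.001], 'ft_force': [0.898, 0.41, -0.52], 'torque': [-0.034, 0.05, -0.024], 'grip_force': 0.0, 'grip_width': 1.003}
top [3.480e-01 1.000e-03 1.794e+00] [-2.129, 2.188, -0.095]
lever_pad [([0.493, -0.043, 0.227], 0.63)]
pump_pivot [([0.632, 0.001, 0.149], 0.6)]
handle_grip [([0.548, -0.374, 0.088], 0.7), ([0.521, -0.554, 0.0], 0.36)]
valve_spindle [([0.604, -0.307, 0.085], 0.73)]
throttle [([0.594, 0.338, -0.002], 0.69)]
bottle_a [([0.414, 0.549, -0.002], 0.87), ([0.71, 0.18, 0.003], 0.62), ([0.696, -0.171, -0.002], 0.62)]
filter_box [([0.444, 0.154, -0.001], 0.83), ([0.521, -0.552, -0.002], 0.75), ([0.544, -0.372, 0.087], 0.45)]
dish_stack [([0.403, -0.167, 0.001], 0.62)]
tube_rack [([0.521, -0.552, -0.0], 0.74)]
wipes_box [([0.369, -0.55, 0.003], 0.97)]
scene [1.296 0.363 1.513] [-1.469, -2.341, 0.664]
lever_pad [([0.486, -0.043, 0.226], 0.85)]
pump_pivot [([0.403, -0.172, 0.002], 0.59), ([0.633, -0.001, 0.146], 0.57)]
handle_grip [([0.539, -0.377, 0.084], 0.54)]
valve_spindle [([0.594, 0.342, 0.002], 0.65), ([0.61, -0.306, 0.084], 0.62)]
throttle [([0.6, 0.34, 0.004], 0.75)]
bottle_a [([0.415, 0.548, -0.003], 0.83), ([0.697, -0.169, -0.002], 0.68), ([0.705, 0.177, -0.002], 0.64)]
filter_box [([0.448, 0.157, -0.001], 0.64)]
dish_stack [([0.407, -0.17, 0.004], 0.87)]
tube_rack [([0.52, -0.551, -0.001], 0.6), ([0.376, -0.551, 0.002], 0.47)]
wipes_box [([0.375, -0.552, 0.0], 0.94)]
```

View pics/top0.png

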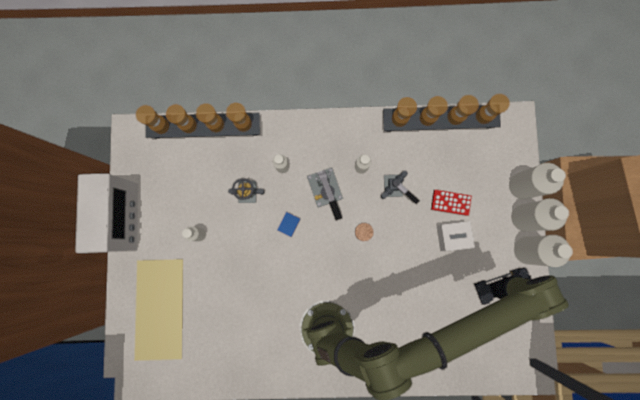

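View pics/scene0.png

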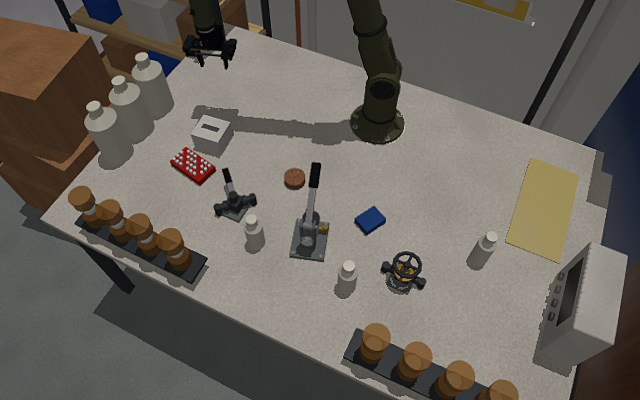

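The top view shows the throttle at px (245,188), the pump at (325,190) with its pad at (335,212), and the isolating valve at (397,187) with its handle end at (415,200). The scene view agrees, and so do the network marks: grip to spindle 94 mm, pad height 0.227.

```bash
cat > h.py <<'E'
from bench import ctrl
import numpy as np
from scipy.spatial.transform import Rotation as R
def plan(*pts):
    "world (x,y,z[,yaw deg of tool x]) -> rows from the present pose"
    s=ctrl.get_state();p=np.array(s["position"]);r=R.from_rotvec(s["tool_rot"]);x=r.as_matrix()[:,0]
    y0=np.degrees(np.arctan2(x[1],x[0]));print("now",p.round(4),"yaw",y0.round(1),"F",np.round(s["ft_force"],1),"t",round(s["time"],2))
    for q in pts:
        d=r.inv().apply(np.array(q[:3])-p)*1000
        t=-((q[3]-y0+180)%360-180)/5 if len(q)>3 else 0
        print(d.round(0),"turn",round(t,1))
E
python3 - <<'E'
from h import *
plan((.54,-.378,.20,48))
E
```

```text
now [ 0.1963 -0.6197  0.2135] yaw 17.6 F [0.7 0.2 0.5] t 1.1
[ 401. -127.   13.] turn -6.1
```

```bash
python3 -m crank '[{"tx":55,"ty":-17,"tz":0,"turn":-1},{"tx":112,"ty":-36,"tz":0,"turn":-2},{"tx":168,"ty":-54,"tz":0,"turn":-3},{"tx":224,"ty":-72,"tz":0,"turn":-4},{"tx":280,"ty":-90,"tz":0,"turn":-5}]' 45 20
python3 - <<'E'
from h import *
plan((.54,-.378,.20,48))
E
```

```text
time: 1.72
position: [0.4374, -0.4482, 0.2138]
tool_rot: [2.925, 1.144, 0.0]
ft_force: [1.0, -0.0, -0.1]
grip_width: 0.551
grip_force: 0.0
now [ 0.4374 -0.4482  0.2138] yaw 42.7 F [ 1.  -0.  -0.1] t 1.73
[123.  18.  14.] turn -1.1
```

```bash
python3 -m crank '[{"tx":50,"ty":8,"tz":0,"turn":-0.5},{"tx":95,"ty":14,"tz":0,"turn":-1.1},{"tx":95,"ty":14,"tz":0,"turn":-1.1}]'
python3 - <<'E'
from h import *
import cv2
im,d=ctrl.get_image("wrist");cv2.imwrite("pics/w1.png",im[:,:,::-1])
for c in("wrist","top","scene"):
  if c!="wrist": ctrl.get_image(c)
  for q in("handle_grip","valve_spindle"):
    print(c,q,[(np.round(x["xyz"],4).tolist(),round(x["confidence"],2)) for x in ctrl.mark_of(c,q)[:3]])
plan((.54,-.378,.20,48))
E
```

```text
time: 2.1
position: [0.5196, -0.3904, 0.2134]
tool_rot: [-2.862, -1.291, -0.005]
ft_force: [-1.0, -0.3, 0.5]
grip_width: 0.512
grip_force: 0.0
wrist handle_grip [([0.5364, -0.3738, 0.0823], 0.88)]
wrist valve_spindle [([0.6058, -0.3088, 0.0836], 0.67)]
top handle_grip [([0.5972, 0.3359, -0.0009], 0.58), ([0.5444, -0.3736, 0.0861], 0.5)]
top valve_spindle [([0.6053, -0.3088, 0.0871], 0.96), ([0.5955, 0.3345, -0.002], 0.73)]
scene handle_grip [([0.54, -0.376, 0.0839], 0.78), ([0.3777, -0.5504, -0.0018], 0.53)]
scene valve_spindle [([0.6076, -0.3069, 0.0821], 0.92)]
now [ 0.5147 -0.3962  0.2136] yaw 48.0 F [ 0.3 -0.2  0.3] t 2.55
[31.  7. 14.] turn -0.0
```

View pics/w1.png

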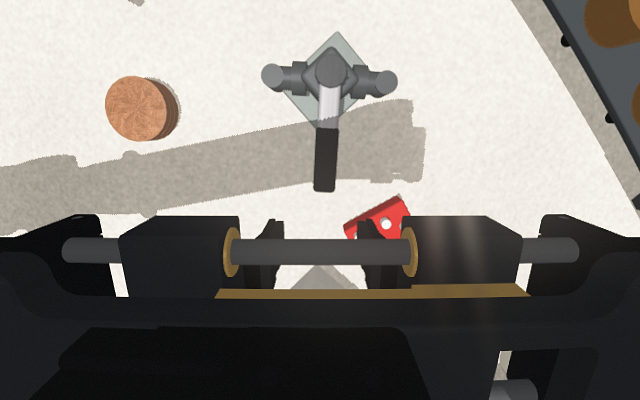

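The wrist view shows the handle running from the spindle (330,75) to its rubber end (325,190), nearly along tool x.

```bash
python3 - <<'E'
from h import *
plan((.5406,-.3764,.20,46.5),(.5406,-.3764,.085,46.5))
E
```

```text
now [ 0.5147 -0.3962  0.2136] yaw 48.0 F [ 0.3 -0.2  0.3] t 2.55
[32.  6. 14.] turn 0.3
[ 32.   6. 129.] turn 0.3
```

```bash
python3 -m crank '[{"tx":32,"ty":6,"tz":14,"turn":0.3},{"tx":32,"ty":6,"tz":14,"turn":0.3},{"tx":32,"ty":6,"tz":60,"turn":0.3},{"tx":32,"ty":6,"tz":100,"turn":0.3},{"tx":32,"ty":6,"tz":128,"turn":0.3}]' 45
python3 - <<'E'
from h import *
s=np.array([.606,-.3075]);L=.095
pts=[]
for a in (46.5,38,30,22,14,6,-2,-10,-18,-26,-34,-42,-46):
    t=np.radians(a); pts.append((*(s-L*np.array([np.cos(t),np.sin(t)])),.085,a))
plan(*pts)
E
```

```text
time: 3.18
position: [0.5397, -0.3763, 0.0837]
tool_rot: [-2.885, -1.24, 0.003]
ft_force: [-0.4, 0.2, -1.0]
grip_width: 0.52
grip_force: 0.0
now [ 0.5397 -0.3763  0.0837] yaw 46.5 F [-0.4  0.2 -1. ] t 3.17
[ 1.  1. -1.] turn 0.0
[  2. -13.  -1.] turn 1.7
[  4. -26.  -1.] turn 3.3
[  9. -39.  -1.] turn 4.9
[ 15. -50.  -1.] turn 6.5
[ 23. -61.  -1.] turn 8.1
[ 33. -70.  -1.] turn 9.7
[ 43. -78.  -1.] turn 11.3
[ 55. -85.  -1.] turn 12.9
[ 67. -90.  -1.] turn 14.5
[ 80. -93.  -1.] turn 16.1
[ 93. -94.  -1.] turn 17.7
[100. -94.  -1.] turn 18.5
```

```bash
python3 -m crank '[{"tx":2,"ty":-13,"tz":-1,"turn":1.7},{"tx":4,"ty":-26,"tz":-1,"turn":3.3},{"tx":9,"ty":-39,"tz":-1,"turn":4.9},{"tx":15,"ty":-50,"tz":-1,"turn":6.5},{"tx":23,"ty":-61,"tz":-1,"turn":8.1}]'
python3 - <<'E'
from h import *
s=np.array([.606,-.3075]);L=.095
pts=[]
for a in (6,-2,-10,-18,-26,-34,-42,-46):
    t=np.radians(a); pts.append((*(s-L*np.array([np.cos(t),np.sin(t)])),.085,a))
plan(*pts)
E
```

```text
time: 3.8
position: [0.512, -0.3179, 0.0869]
tool_rot: [3.137, 0.157, -0.0]
ft_force: [0.4, -0.2, -0.9]
grip_width: 0.516
grip_force: 0.0
now [ 0.512  -0.3179  0.0869] yaw 5.7 F [ 0.4 -0.2 -0.9] t 3.8
[-0. -0.  2.] turn -0.1
[  0. -14.   2.] turn 1.5
[  3. -27.   2.] turn 3.1
[  8. -39.   2.] turn 4.7
[ 14. -51.   2.] turn 6.3
[ 22. -62.   2.] turn 7.9
[ 31. -71.   2.] turn 9.5
[ 36. -76.   2.] turn 10.3
```

```bash
python3 -m crank '[{"tx":0,"ty":-14,"tz":2,"turn":1.5},{"tx":3,"ty":-27,"tz":2,"turn":3.1},{"tx":8,"ty":-39,"tz":2,"turn":4.7},{"tx":14,"ty":-51,"tz":2,"turn":6.3},{"tx":22,"ty":-62,"tz":2,"turn":7.9}]'
python3 - <<'E'
from h import *
import cv2
im,d=ctrl.get_image("wrist");cv2.imwrite("pics/w2.png",im[:,:,::-1])
for q in("handle_grip","valve_spindle"):
    print(q,[(np.round(x["xyz"],4).tolist(),round(x["confidence"],2)) for x in ctrl.mark_of("wrist",q)[:3]])
s=np.array([.606,-.3075]);L=.095
pts=[]
for a in (-34,-42,-46,-49):
    t=np.radians(a); pts.append((*(s-L*np.array([np.cos(t),np.sin(t)])),.085,a))
plan(*pts)
E
```

```text
time: 4.42
position: [0.5277, -0.2537, 0.085]
tool_rot: [3.006, -0.912, 0.001]
ft_force: [-0.5, -0.3, 0.2]
grip_width: 0.518
grip_force: 0.0
handle_grip [([0.5399, -0.374, 0.0851], 0.78)]
valve_spindle [([0.6059, -0.3075, 0.087], 0.92)]
now [ 0.5282 -0.2531  0.0849] yaw -33.2 F [-0.2 -1.1  0.6] t 4.58
[-0.  2. -0.] turn 0.2
[  1. -12.  -0.] turn 1.8
[  2. -18.  -0.] turn 2.6
[  3. -23.  -0.] turn 3.2
```

View pics/w2.png

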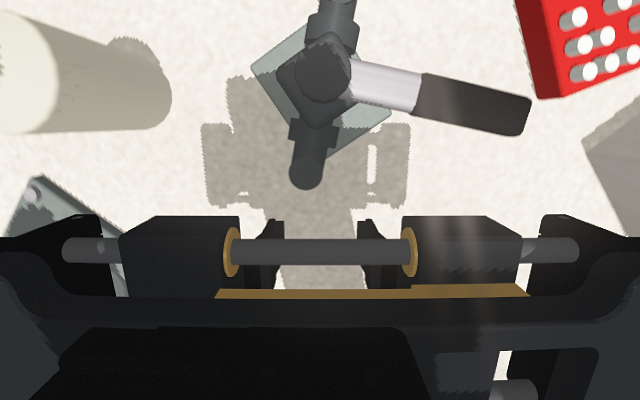

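```bash
python3 - <<'E'
from h import *
import cv2
m=ctrl.camera_model("wrist");s=ctrl.get_state();r=R.from_rotvec(s["tool_rot"])
Rc=R.from_rotvec(m["orientation"]) if np.ndim(m["orientation"])==1 else R.from_matrix(m["orientation"])
print(m["origin"],Rc.as_matrix().round(3).tolist(),m["intrinsics"])
p=np.array(s["position"])
pts=[p,p+r.apply([0,.022,.019]),p+r.apply([0,-.022,.019]),p+r.apply([0,.0,.019]),np.array([.606,-.3075,.085]),np.array([.54,-.375,.085])]
o=Rc.inv().apply(np.array(pts)-m["origin"]);print(o.round(3))
uv,_=cv2.projectPoints(o,np.zeros(3),np.zeros(3),np.array(m["intrinsics"]),np.array(m["dist_coeffs"]))
print(uv.reshape(-1,2).round(0).tolist())
im,d=ctrl.get_image("wrist")
for (v,u) in((235,270),(235,370),(100,470),(80,390),(150,300),(250,320),(285,300)):print(u,v,d[v,u])
E
```

```text
[ 0.58237384 -0.28991437  0.25537795] [[-0.547, -0.811, -0.205], [-0.837, 0.531, 0.134], [0.0, 0.245, -0.97]] [[279.01333387   0.         320.08026483]
 [  0.         279.01333387 195.19225568]
 [  0.           0.           1.        ]]
[[-0.001  0.022  0.181]
 [ 0.021  0.017  0.2  ]
 [-0.023  0.017  0.2  ]
 [-0.001  0.017  0.2  ]
 [ 0.002 -0.07   0.158]
 [ 0.094 -0.053  0.162]]
[[318.0, 229.0], [349.0, 219.0], [288.0, 219.0], [318.0, 219.0], [323.0, 72.0], [479.0, 107.0]]
270 235 0.149615
370 235 0.14950974
470 100 0.15499543
390 80 0.1527942
300 150 0.20941885
320 250 0.08159473
300 285 0.28753754
```

```bash
python3 - <<'E'
from h import *
import cv2
m=ctrl.camera_model("wrist");s=ctrl.get_state();r=R.from_rotvec(s["tool_rot"])
Rc=R.from_rotvec(m["orientation"]) if np.ndim(m["orientation"])==1 else R.from_matrix(m["orientation"])
im,d=ctrl.get_image("wrist")
def w(u,v):
    z=d[v,u];xy=cv2.undistortPoints(np.array([[[u,v]]],float),np.array(m["intrinsics"]),np.array(m["dist_coeffs"]))[0,0]
    return Rc.apply([xy[0]*z,xy[1]*z,z])+m["origin"]
for (u,v) in((470,100),(440,95),(510,110),(390,80),(360,75)):print(u,v,w(u,v).round(3))
print("tool-frame points of fingers")
for (u,v) in((277,222),(275,228),(270,235),(265,250),(258,260),(362,222),(366,228),(370,235),(376,250)):print(u,v,(r.inv().apply(w(u,v)-s["position"])*1000).round(0))
cv2.imwrite("pics/w2c.png",cv2.resize(im[190:300,220:420,::-1],(800,440),interpolation=cv2.INTER_NEAREST))
E
```

```text
470 100 [ 0.547 -0.369  0.092]
440 95 [ 0.559 -0.356  0.093]
510 110 [ 0.53  -0.387  0.092]
390 80 [ 0.581 -0.337  0.091]
360 75 [ 0.592 -0.324  0.092]
tool-frame points of fingers
277 222 [  8. -25. -11.]
275 228 [  8. -25. -21.]
270 235 [  8. -26. -31.]
265 250 [ 30. -15. -95.]
258 260 [ 27. -17. -95.]
362 222 [  8.  27. -10.]
366 228 [  8.  27. -21.]
370 235 [  8.  28. -31.]
376 250 [ 30.  18. -95.]
```

View pics/w2c.png

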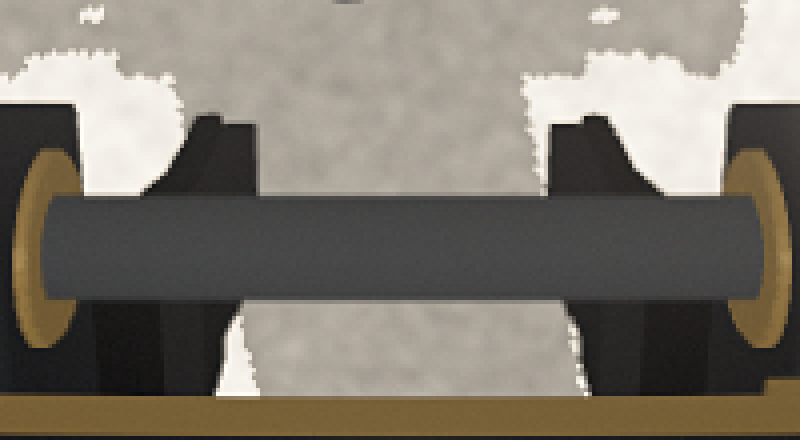

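The handle still points to its closed position (rubber end at px 520,115), so the fingers did not carry it. I'll go back over it, straddle it and close on it.

```bash
python3 -m crank '[{"tz":-60},{"tx":-10,"ty":30,"tz":-80,"turn":-2},{"tx":-20,"ty":60,"tz":-80,"turn":-4},{"tx":-15,"ty":85,"tz":-80,"turn":-6},{"tx":-10,"ty":100,"tz":-80,"turn":-8}]'
python3 - <<'E'
from h import *
plan((.5396,-.3755,.165,46),(.5396,-.3755,.084,46))
E
```

```text
now [ 0.5276 -0.2541  0.0847] yaw -33.3 F [-0.  -1.3 -0.1] t 4.67
[ 77.  95. -80.] turn -15.9
[77. 95.  1.] turn -15.9$[0]: bad value
```

```bash
python3 -m crank '[{"tx":0,"ty":0,"tz":-60,"turn":0},{"tx":0,"ty":30,"tz":-80,"turn":-2},{"tx":10,"ty":50,"tz":-80,"turn":-4},{"tx":30,"ty":70,"tz":-80,"turn":-6},{"tx":50,"ty":85,"tz":-80,"turn":-8}]'
python3 - <<'E'
from h import *
plan((.5396,-.3755,.165,46),(.5396,-.3755,.084,46))
E
```

```text
time: 5.3
position: [0.5219, -0.3541, 0.1647]
tool_rot: [3.135, 0.188, -0.001]
ft_force: [0.4, 0.2, 0.1]
grip_width: 0.522
grip_force: 0.0
now [ 0.5219 -0.3541  0.1647] yaw 6.9 F [0.4 0.2 0.1] t 5.3
[15. 23. -0.] turn -7.8
[15. 23. 81.] turn -7.8
```

```bash
python3 -m crank '[{"tx":5,"ty":8,"tz":0,"turn":-2},{"tx":10,"ty":15,"tz":0,"turn":-4},{"tx":15,"ty":23,"tz":0,"turn":-6},{"tx":15,"ty":23,"tz":0,"turn":-7.8},{"tx":15,"ty":23,"tz":40,"turn":-7.8}]'
python3 - <<'E'
from h import *
plan((.5396,-.3755,.084,46))
E
```

```text
time: 5.92
position: [0.5422, -0.3756, 0.1277]
tool_rot: [2.889, 1.216, 0.006]
ft_force: [1.0, -0.5, -0.4]
grip_width: 0.516
grip_force: 0.0
now [ 0.5422 -0.3756  0.1277] yaw 45.6 F [ 1.  -0.5 -0.4] t 5.92
[-2. -2. 44.] turn -0.1
```

```bash
python3 -m crank '[{"tx":-1,"ty":-1,"tz":22,"turn":0},{"tx":-1,"ty":-1,"tz":44,"turn":0},{"tx":-1,"ty":-1,"tz":44,"turn":0}]'
python3 -m crank '[{"tx":0,"ty":0,"tz":0,"turn":0},{"tx":0,"ty":0,"tz":0,"turn":0},{"tx":0,"ty":0,"tz":0,"turn":0}]' 0 8
python3 - <<'E'
from h import *
import cv2
im,d=ctrl.get_image("wrist");cv2.imwrite("pics/w3.png",im[:,:,::-1])
s=np.array([.606,-.3075]);L=.0945
pts=[]
for a in (46,38,30,22,14,6):
    t=np.radians(a); pts.append((*(s-L*np.array([np.cos(t),np.sin(t)])),.084,a))
plan(*pts)
E
```

```text
time: 6.3
position: [0.5369, -0.3729, 0.0783]
tool_rot: [-2.893, -1.215, 0.005]
ft_force: [0.0, 0.4, -0.4]
grip_width: 0.517
grip_force: 0.0
time: 6.68
position: [0.5402, -0.3737, 0.0818]
tool_rot: [2.893, 1.216, 0.003]
ft_force: [2.4, -1.4, -0.7]
grip_width: 0.274
grip_force: 8.0
now [ 0.5403 -0.3738  0.0817] yaw 45.6 F [ 2.  -2.   0.1] t 6.72
[-1.  1. -2.] turn -0.1
[ -0. -12.  -2.] turn 1.5
[  2. -25.  -2.] turn 3.1
[  7. -37.  -2.] turn 4.7
[ 13. -49.  -2.] turn 6.3
[ 20. -60.  -2.] turn 7.9
```

View pics/w3.png

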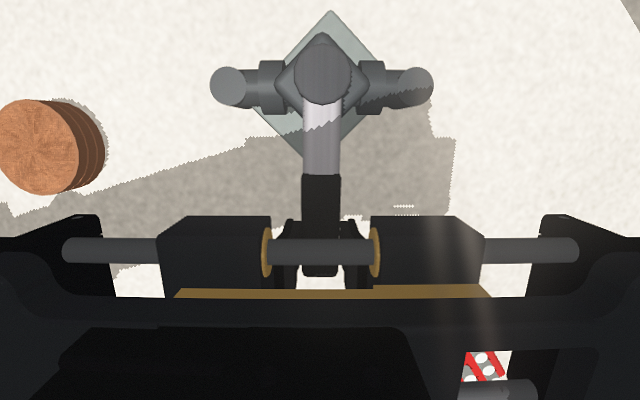

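The handle sits between the fingers at (320,230), gripped at 24 mm, which is the rubber's width.

```bash
python3 -m crank '[{"tx":0,"ty":-12,"tz":-2,"turn":1.5},{"tx":2,"ty":-25,"tz":-2,"turn":3.1},{"tx":7,"ty":-37,"tz":-2,"turn":4.7}]' 0 12
python3 - <<'E'
from h import *
import cv2
im,d=ctrl.get_image("wrist");cv2.imwrite("pics/w4.png",im[:,:,::-1])
for q in("handle_grip","valve_spindle"):
    print(q,[(np.round(x["xyz"],4).tolist(),round(x["confidence"],2)) for x in ctrl.mark_of("wrist",q)[:3]])
s=np.array([.606,-.3075]);L=.0945
pts=[]
for a in (22,14,6,-2,-10,-18):
    t=np.radians(a); pts.append((*(s-L*np.array([np.cos(t),np.sin(t)])),.084,a))
plan(*pts)
print(ctrl.get_state()["grip_width"]*87,ctrl.get_state()["grip_force"])
E
```

```text
time: 7.1
position: [0.5192, -0.3415, 0.0819]
tool_rot: [3.083, 0.595, 0.006]
ft_force: [6.4, -2.3, -8.1]
grip_width: 0.273
grip_force: 12.0
handle_grip [([0.517, -0.339, 0.0882], 0.89)]
valve_spindle [([0.6066, -0.3084, 0.0859], 0.88)]
now [ 0.5189 -0.3409  0.0819] yaw 22.2 F [ 5.9 -1.4 -7.7] t 7.25
[-1.  2. -2.] turn 0.0
[ -0. -12.  -2.] turn 1.6
[  3. -24.  -2.] turn 3.2
[  7. -37.  -2.] turn 4.8
[ 13. -48.  -2.] turn 6.4
[ 21. -59.  -2.] turn 8.0
23.871782065825666 12.07265630364418
```

```bash
python3 -m crank '[{"tx":0,"ty":-12,"tz":1,"turn":1.6},{"tx":3,"ty":-24,"tz":1,"turn":3.2},{"tx":7,"ty":-37,"tz":1,"turn":4.8},{"tx":13,"ty":-48,"tz":1,"turn":6.4},{"tx":21,"ty":-59,"tz":1,"turn":8.0}]'
python3 - <<'E'
from h import *
s=np.array([.606,-.3075]);L=.0945
pts=[]
for a in (-18,-26,-34,-42,-44,-46):
    t=np.radians(a); pts.append((*(s-L*np.array([np.cos(t),np.sin(t)])),.083,a))
plan(*pts)
print(ctrl.get_state()["grip_width"]*87,ctrl.get_state()["grip_force"])
E
```

```text
time: 7.88
position: [0.5175, -0.2786, 0.0818]
tool_rot: [-3.103, 0.491, -0.007]
ft_force: [7.7, -1.0, -7.0]
grip_width: 0.273
grip_force: 12.0
now [ 0.5175 -0.2786  0.0818] yaw -18.0 F [ 7.7 -1.  -7. ] t 7.88
[-1.  0. -1.] turn 0.0
[ -0. -13.  -1.] turn 1.6
[  2. -26.  -1.] turn 3.2
[  7. -38.  -1.] turn 4.8
[  8. -41.  -1.] turn 5.2
[ 10. -44.  -1.] turn 5.6
23.778712182858406 11.98065385222435
```

```bash
python3 -m crank '[{"tx":0,"ty":-13,"tz":1,"turn":1.6},{"tx":2,"ty":-26,"tz":1,"turn":3.2},{"tx":7,"ty":-38,"tz":1,"turn":4.8},{"tx":8,"ty":-41,"tz":1,"turn":5.2},{"tx":8,"ty":-41,"tz":1,"turn":5.2}]'
python3 -m crank '[{"tx":0,"ty":0,"tz":0,"turn":0},{"tx":0,"ty":0,"tz":0,"turn":0},{"tx":0,"ty":0,"tz":0,"turn":0}]' 45 12
python3 -m crank '[{"tx":0,"ty":0,"tz":-50,"turn":0},{"tx":0,"ty":0,"tz":-110,"turn":0},{"tx":0,"ty":0,"tz":-170,"turn":0},{"tx":0,"ty":0,"tz":-220,"turn":0}]' 
python3 - <<'E'
from h import *
for c in("wrist","top","scene"):
  ctrl.get_image(c)
  for q in("handle_grip","valve_spindle","lever_pad","pump_pivot"):
    print(c,q,[(np.round(x["xyz"],4).tolist(),round(x["confidence"],2)) for x in ctrl.mark_of(c,q)[:2]])
plan((.49,-.043,.31,17))
E
```

```text
time: 8.5
position: [0.5386, -0.2431, 0.0818]
tool_rot: [-2.915, 1.169, -0.011]
ft_force: [6.9, -1.1, -3.0]
grip_width: 0.268
grip_force: 12.0
time: 8.88
position: [0.5343, -0.2428, 0.0803]
tool_rot: [2.913, -1.174, -0.002]
ft_force: [-0.2, -0.4, -0.8]
grip_width: 0.486
grip_force: 0.0
time: 9.38
position: [0.5347, -0.2427, 0.3031]
tool_rot: [2.913, -1.175, 0.002]
ft_force: [0.8, 0.3, -0.7]
grip_width: 0.516
grip_force: 0.0
wrist handle_grip [([0.5377, -0.2376, 0.0827], 0.69)]
wrist valve_spindle [([0.6298, 0.0004, 0.1488], 0.66), ([0.6079, -0.3077, 0.0834], 0.61)]
wrist lever_pad []
wrist pump_pivot [([0.6086, -0.3082, 0.0864], 0.74), ([0.6299, 0.0037, 0.1503], 0.58)]
top handle_grip [([0.5436, -0.2434, 0.088], 0.46)]
top valve_spindle [([0.6034, -0.307, 0.0848], 0.53)]
top lever_pad [([0.4905, -0.0446, 0.2256], 0.92)]
top pump_pivot [([0.6346, 0.0024, 0.152], 0.72)]
scene handle_grip [([0.5374, -0.2426, 0.0857], 0.73)]
scene valve_spindle [([0.6084, -0.3112, 0.0833], 0.71)]
scene lever_pad [([0.4901, -0.0439, 0.2256], 0.9), ([0.6972, -0.1673, -0.0019], 0.33)]
scene pump_pivot [([0.6307, 0.0003, 0.1468], 0.68), ([0.4122, 0.5502, -0.0028], 0.35)]
now [ 0.5351 -0.2425  0.3002] yaw -43.9 F [ 0.1 -0.3  0.7] t 10.12
[-171. -112.  -10.] turn -12.2
```

```bash
python3 -m crank '[{"tx":-29,"ty":-19,"tz":-15,"turn":-2},{"tx":-60,"ty":-39,"tz":-15,"turn":-4},{"tx":-90,"ty":-59,"tz":-15,"turn":-6},{"tx":-120,"ty":-79,"tz":-15,"turn":-8},{"tx":-150,"ty":-98,"tz":-15,"turn":-10}]' 0 30
python3 - <<'E'
from h import *
plan((.489,-.044,.31,18))
E
```

```text
time: 10.75
position: [0.4948, -0.0667, 0.3155]
tool_rot: [3.136, 0.176, 0.001]
ft_force: [0.2, 0.4, 1.1]
grip_width: 0.052
grip_force: 0.0
now [ 0.4948 -0.0667  0.3155] yaw 6.4 F [0.2 0.4 1.1] t 10.75
[ -3. -23.   6.] turn -2.3
```

```bash
python3 -m crank '[{"tx":-2,"ty":-12,"tz":6,"turn":-1.2},{"tx":-3,"ty":-23,"tz":6,"turn":-2.3},{"tx":-3,"ty":-23,"tz":30,"turn":-2.3},{"tx":-3,"ty":-23,"tz":52,"turn":-2.3},{"tx":-3,"ty":-23,"tz":56,"turn":-2.3}]'
python3 - <<'E'
from h import *
import cv2
im,d=ctrl.get_image("wrist");cv2.imwrite("pics/w5.png",im[:,:,::-1])
plan((.489,-.044,.24,18),(.480,-.047,.126,18))
E
```

```text
time: 11.38
position: [0.4888, -0.0453, 0.2582]
tool_rot: [-3.104, -0.48, 0.004]
ft_force: [0.7, 0.1, 0.2]
grip_width: 0.006
grip_force: 0.0
now [ 0.4891 -0.0453  0.2586] yaw 17.6 F [-0.4  1.  -0.1] t 11.43
[ 0. -1. 19.] turn -0.1
[ -9.  -1. 133.] turn -0.1
```

View pics/w5.png

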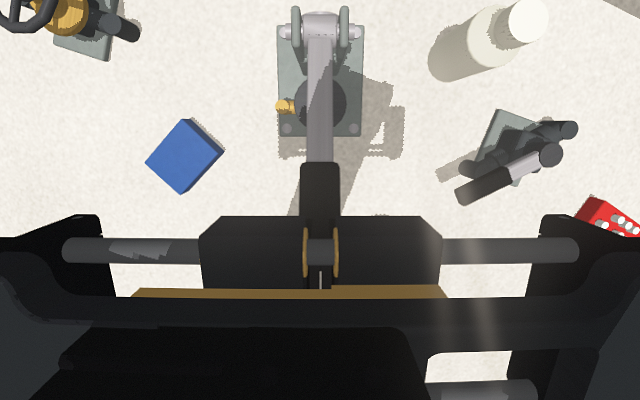

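The lever runs straight up the image from its pad at (320,190), centred under the fingers, and the valve handle at (500,175) lies in line with its pipe, so the valve is open. Now the first stroke.

```bash
python3 -m crank '[{"tx":0,"ty":-1,"tz":25,"turn":0},{"tx":-3,"ty":-1,"tz":55,"turn":0},{"tx":-6,"ty":-1,"tz":85,"turn":0},{"tx":-8,"ty":-1,"tz":112,"turn":0},{"tx":-9,"ty":-1,"tz":128,"turn":0}]'
python3 -m crank '[{"tx":0,"ty":0,"tz":4,"turn":0},{"tx":0,"ty":0,"tz":4,"turn":0}]'
python3 - <<'E'
from h import *
for c in("top","scene","wrist"):
  ctrl.get_image(c)
  print(c,[(np.round(x["xyz"],4).tolist(),round(x["confidence"],2)) for x in ctrl.mark_of(c,"lever_pad")[:2]])
plan((.480,-.047,.126,18))
E
```

```text
time: 12.05
position: [0.4813, -0.0482, 0.1334]
tool_rot: [3.103, 0.478, 0.002]
ft_force: [-3.4, -0.8, 13.5]
grip_width: 0.005
grip_force: 6.6
time: 12.3
position: [0.4816, -0.0481, 0.1301]
tool_rot: [3.103, 0.479, 0.002]
ft_force: [-5.9, -2.0, 11.0]
grip_width: 0.007
grip_force: 5.9
top []
scene [([0.4742, -0.0506, 0.1377], 0.52), ([0.405, -0.1698, 0.0017], 0.33)]
wrist []
now [ 0.4816 -0.0482  0.1305] yaw 17.5 F [-5.  -1.  10.5] t 12.6
[-1. -2.  4.] turn -0.1
```

```bash
for i in 1 2; do python3 -m crank '[{"tx":0,"ty":0,"tz":4,"turn":0},{"tx":0,"ty":0,"tz":4,"turn":0}]'|grep -E "pos|ft"; done
```

```text
position: [0.4819, -0.0481, 0.1264]
ft_force: [-5.2, -0.6, 11.3]
position: [0.4823, -0.048, 0.1226]
ft_force: [-4.9, -1.6, 12.0]
```

```bash
python3 -c "
from bench import ctrl;print(ctrl.tip_extent)"; for i in 1 2; do python3 -m crank '[{"tx":0,"ty":0,"tz":3,"turn":0},{"tx":0,"ty":0,"tz":3,"turn":0}]'|grep -E "pos|ft"; done
python3 - <<'E'
from h import *
import cv2
im,d=ctrl.get_image("scene");cv2.imwrite("pics/s2.png",cv2.resize(im[130:290,220:420,::-1],(750,600)))
E
```

```text
0.019
position: [0.4826, -0.0478, 0.1198]
ft_force: [-2.8, -0.8, 11.8]
position: [0.483, -0.0477, 0.117]
ft_force: [-3.4, -0.6, 11.2]
```

View pics/s2.png

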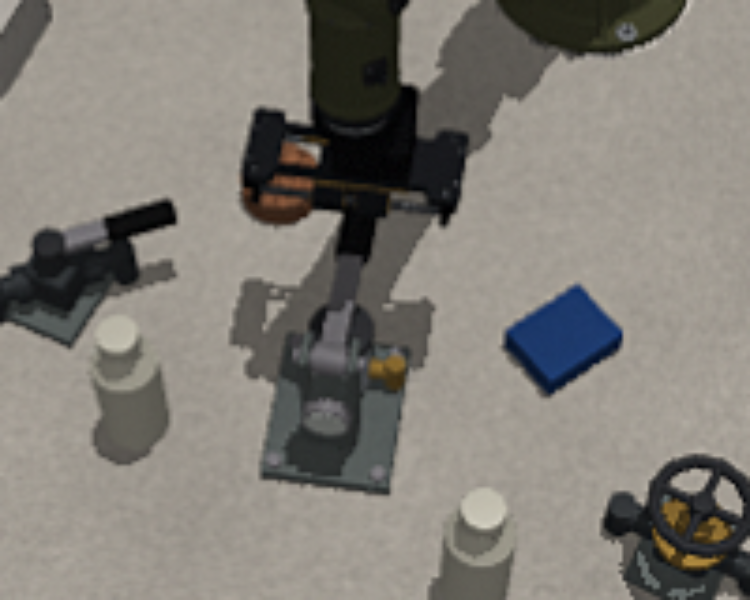

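The pump lever is down under the gripper (px 350,240), and the valve handle at (140,215) and the bottles are undisturbed. I'll measure the lever angle from wrist depth.

```bash
cat >> h.py <<'E'
import cv2
PIV=np.array([.632,.002,.150]);DIR=np.array([-.951,-.309,0])
def lever():
    "profile of the upper faces along the lever line, from wrist depth: (distance from pivot, height)"
    m=ctrl.camera_model("wrist");im,d=ctrl.get_image("wrist");Rc=R.from_rotvec(m["orientation"]) if np.ndim(m["orientation"])==1 else R.from_matrix(m["orientation"])
    v,u=np.mgrid[0:400:2,200:440:2];v=v.ravel();u=u.ravel()
    xy=cv2.undistortPoints(np.stack([u,v],1)[:,None].astype(float),np.array(m["intrinsics"]),np.array(m["dist_coeffs"]))[:,0]
    z=d[v,u];P=Rc.apply(np.c_[xy*z[:,None],z])+m["origin"]
    q=P-PIV;a=q@DIR;b=q@np.array([.309,-.951,0])
    k=(abs(b)<.006)&(z>0)&(a>-.02)&(a<.2)
    out=[]
    for lo in np.arange(0,.2,.01):
        i=k&(a>=lo)&(a<lo+.01)
        if i.sum()>2: out.append((round(lo*1000+5),round(np.median(P[i,2])*1000,1)))
    print(out)
E
python3 - <<'E'
from h import *
lever();plan()
E
```

```text
[(35, np.float64(147.4)), (45, np.float64(145.8)), (55, np.float64(143.6)), (65, np.float64(141.3)), (75, np.float64(139.0)), (85, np.float64(136.8)), (95, np.float64(134.8)), (105, np.float64(132.7)), (115, np.float64(130.2)), (125, np.float64(212.2)), (135, np.float64(235.3)), (145, np.float64(133.4)), (155, np.float64(174.6)), (165, np.float64(174.5))]
now [ 0.483  -0.0478  0.1171] yaw 17.6 F [-2.9 -0.8 12.8] t 13.7
```

```bash
for i in 1 2 3; do python3 -m crank '[{"tx":0,"ty":0,"tz":4,"turn":0},{"tx":0,"ty":0,"tz":4,"turn":0}]'|grep -E "pos|ft"; done
python3 - <<'E'
from h import *
lever()
E
```

```text
position: [0.4836, -0.0475, 0.1132]
ft_force: [-2.6, -0.4, 13.3]
position: [0.4843, -0.0473, 0.1095]
ft_force: [-1.1, 0.3, 13.2]
position: [0.4851, -0.0471, 0.1059]
ft_force: [-0.7, 0.9, 14.3]
[(35, np.float64(144.4)), (45, np.float64(142.6)), (55, np.float64(139.4)), (65, np.float64(136.5)), (75, np.float64(133.3)), (85, np.float64(130.2)), (95, np.float64(127.4)), (105, np.float64(124.5)), (115, np.float64(122.2)), (125, np.float64(201.5)), (135, np.float64(224.9)), (145, np.float64(126.3)), (155, np.float64(163.3)), (165, np.float64(163.4))]
```

```bash
for i in 1 2 3; do python3 -m crank '[{"tx":0,"ty":0,"tz":3,"turn":0},{"tx":0,"ty":0,"tz":3,"turn":0}]'|grep -E "pos|ft"; done
python3 - <<'E'
from h import *
lever();plan((.489,-.044,.245))
E
```

```text
position: [0.4856, -0.0469, 0.1034]
ft_force: [-0.6, 0.5, 14.6]
position: [0.4858, -0.0469, 0.103]
ft_force: [-7.6, 0.5, 30.4]
position: [0.486, -0.0469, 0.1026]
ft_force: [-15.7, 2.3, 48.0]
[(35, np.float64(143.8)), (45, np.float64(141.7)), (55, np.float64(138.6)), (65, np.float64(135.4)), (75, np.float64(132.1)), (85, np.float64(128.7)), (95, np.float64(125.5)), (105, np.float64(122.6)), (115, np.float64(120.1)), (125, np.float64(198.5)), (135, np.float64(221.6)), (145, np.float64(123.7)), (155, np.float64(160.1)), (165, np.float64(160.1))]
now [ 0.486  -0.047   0.1026] yaw 17.6 F [-14.8   2.   47.9] t 15.3
[   5.   -1. -142.] turn 0
```

```bash
python3 -m crank '[{"tx":0,"ty":0,"tz":-15,"turn":0},{"tx":0,"ty":0,"tz":-40,"turn":0},{"tx":1,"ty":0,"tz":-65,"turn":0},{"tx":2,"ty":0,"tz":-90,"turn":0},{"tx":3,"ty":0,"tz":-112,"turn":0}]' | grep -E "pos|ft"
python3 -m crank '[{"tx":0,"ty":0,"tz":-15,"turn":0},{"tx":0,"ty":0,"tz":-28,"turn":0},{"tx":0,"ty":0,"tz":-41,"turn":0},{"tx":0,"ty":0,"tz":-41,"turn":0}]' | grep -E "pos|ft"
python3 - <<'E'
from h import *
lever();plan((.489,-.045,.255),(.482,-.047,.1025))
E
```

```text
position: [0.4871, -0.0458, 0.2086]
ft_force: [4.0, 1.0, 2.6]
position: [0.4834, -0.0465, 0.2457]
ft_force: [-0.0, -0.7, 0.0]
[(5, np.float64(162.4)), (15, np.float64(161.5)), (25, np.float64(166.2)), (35, np.float64(171.0)), (45, np.float64(175.2)), (55, np.float64(179.7)), (65, np.float64(185.0)), (75, np.float64(189.3)), (85, np.float64(194.2)), (95, np.float64(198.8)), (105, np.float64(203.7)), (115, np.float64(211.6)), (125, np.float64(341.1)), (135, np.float64(364.2)), (145, np.float64(262.7)), (155, np.float64(302.8)), (165, np.float64(303.2))]
now [ 0.4831 -0.0464  0.2449] yaw 17.6 F [-0.8 -0.7 -0.1] t 16.48
[  6.   0. -10.] turn 0
[ -1.   0. 142.] turn 0
```

```bash
python3 -m crank '[{"tx":0,"ty":0,"tz":30,"turn":0},{"tx":0,"ty":0,"tz":60,"turn":0},{"tx":0,"ty":0,"tz":90,"turn":0},{"tx":0,"ty":0,"tz":115,"turn":0},{"tx":0,"ty":0,"tz":135,"turn":0}]' | grep -E "pos|ft"
python3 -m crank '[{"tx":0,"ty":0,"tz":6,"turn":0},{"tx":0,"ty":0,"tz":11,"turn":0},{"tx":0,"ty":0,"tz":11,"turn":0}]' | grep -E "pos|ft"
python3 - <<'E'
from h import *
lever();plan()
E
```

```text
position: [0.4839, -0.0471, 0.111]
ft_force: [-0.5, -0.5, 15.3]
position: [0.4856, -0.0466, 0.1032]
ft_force: [-5.9, -0.4, 24.4]
[(35, np.float64(143.7)), (45, np.float64(141.8)), (55, np.float64(138.7)), (65, np.float64(135.6)), (75, np.float64(132.0)), (85, np.float64(128.9)), (95, np.float64(125.6)), (105, np.float64(122.4)), (115, np.float64(120.1)), (125, np.float64(199.7)), (135, np.float64(221.1)), (145, np.float64(124.4)), (155, np.float64(160.7)), (165, np.float64(160.4))]
now [ 0.4856 -0.0466  0.1032] yaw 17.6 F [-4.6  0.  23.2] t 17.52
```

At the lower stop, with force rising. Now ease it up and repeat twice with the same rows.

```bash
python3 -m crank '[{"tx":0,"ty":0,"tz":-15,"turn":0},{"tx":0,"ty":0,"tz":-40,"turn":0},{"tx":0,"ty":0,"tz":-65,"turn":0},{"tx":0,"ty":0,"tz":-90,"turn":0},{"tx":0,"ty":0,"tz":-112,"turn":0}]' | grep -E "pos|ft"
python3 -m crank '[{"tx":0,"ty":0,"tz":-12,"turn":0},{"tx":0,"ty":0,"tz":-24,"turn":0},{"tx":0,"ty":0,"tz":-34,"turn":0},{"tx":0,"ty":0,"tz":-34,"turn":0}]' | grep -E "pos|ft"
python3 -c "
from h import *
lever()"
python3 -m crank '[{"tx":0,"ty":0,"tz":30,"turn":0},{"tx":0,"ty":0,"tz":60,"turn":0},{"tx":0,"ty":0,"tz":90,"turn":0},{"tx":0,"ty":0,"tz":115,"turn":0},{"tx":0,"ty":0,"tz":135,"turn":0}]' | grep -E "pos|ft"
python3 -m crank '[{"tx":0,"ty":0,"tz":6,"turn":0},{"tx":0,"ty":0,"tz":11,"turn":0},{"tx":0,"ty":0,"tz":11,"turn":0}]' | grep -E "pos|ft"
python3 -c "
from h import *
lever()"
```

```text
position: [0.4852, -0.0457, 0.2129]
ft_force: [3.7, 1.0, 2.2]
position: [0.4832, -0.0465, 0.2452]
ft_force: [-0.9, 0.2, 0.6]
[(5, np.float64(162.7)), (15, np.float64(161.6)), (25, np.float64(166.2)), (35, np.float64(170.9)), (45, np.float64(175.1)), (55, np.float64(179.7)), (65, np.float64(185.0)), (75, np.float64(189.6)), (85, np.float64(193.9)), (95, np.float64(198.8)), (105, np.float64(203.8)), (115, np.float64(211.0)), (125, np.float64(340.7)), (135, np.float64(363.8)), (145, np.float64(262.5)), (155, np.float64(302.4)), (165, np.float64(302.6))]
position: [0.484, -0.0471, 0.1112]
ft_force: [-1.7, -0.5, 15.8]
position: [0.4857, -0.0466, 0.1032]
ft_force: [-4.4, -0.1, 23.2]
[(35, np.float64(143.6)), (45, np.float64(141.8)), (55, np.float64(138.5)), (65, np.float64(135.5)), (75, np.float64(132.1)), (85, np.float64(128.9)), (95, np.float64(125.5)), (105, np.float64(122.5)), (115, np.float64(120.5)), (125, np.float64(199.9)), (135, np.float64(220.7)), (145, np.float64(124.5)), (155, np.float64(160.9)), (165, np.float64(160.4))]
```

```bash
python3 -m crank '[{"tx":0,"ty":0,"tz":-15,"turn":0},{"tx":0,"ty":0,"tz":-40,"turn":0},{"tx":0,"ty":0,"tz":-65,"turn":0},{"tx":0,"ty":0,"tz":-90,"turn":0},{"tx":0,"ty":0,"tz":-112,"turn":0}]' | grep -E "pos|ft"
python3 -m crank '[{"tx":0,"ty":0,"tz":-12,"turn":0},{"tx":0,"ty":0,"tz":-24,"turn":0},{"tx":0,"ty":0,"tz":-34,"turn":0},{"tx":0,"ty":0,"tz":-34,"turn":0}]' | grep -E "pos|ft"
python3 -m crank '[{"tx":0,"ty":0,"tz":30,"turn":0},{"tx":0,"ty":0,"tz":60,"turn":0},{"tx":0,"ty":0,"tz":90,"turn":0},{"tx":0,"ty":0,"tz":115,"turn":0},{"tx":0,"ty":0,"tz":135,"turn":0}]' | grep -E "pos|ft"
python3 -m crank '[{"tx":0,"ty":0,"tz":6,"turn":0},{"tx":0,"ty":0,"tz":11,"turn":0},{"tx":0,"ty":0,"tz":11,"turn":0}]' | grep -E "pos|ft"
python3 -m crank '[{"tx":0,"ty":0,"tz":-15,"turn":0},{"tx":0,"ty":0,"tz":-40,"turn":0},{"tx":0,"ty":0,"tz":-65,"turn":0},{"tx":0,"ty":0,"tz":-90,"turn":0},{"tx":0,"ty":0,"tz":-112,"turn":0}]' | grep -E "pos|ft"
python3 -m crank '[{"tx":0,"ty":0,"tz":-12,"turn":0},{"tx":0,"ty":0,"tz":-24,"turn":0},{"tx":0,"ty":0,"tz":-34,"turn":0},{"tx":0,"ty":0,"tz":-65,"turn":0},{"tx":0,"ty":0,"tz":-95,"turn":0}]' | grep -E "pos|ft"
python3 -c "
from h import *
lever();plan((.535,-.2425,.30,-44))"
```

```text
position: [0.4853, -0.0457, 0.2131]
ft_force: [4.1, 0.7, 2.8]
position: [0.4832, -0.0464, 0.2452]
ft_force: [-0.2, 1.0, 0.6]
position: [0.4839, -0.0472, 0.1111]
ft_force: [-0.6, -0.0, 14.9]
position: [0.4856, -0.0466, 0.1032]
ft_force: [-5.7, -0.4, 24.0]
position: [0.4852, -0.0458, 0.213]
ft_force: [3.6, 1.1, 2.0]
position: [0.4824, -0.0465, 0.3061]
ft_force: [1.2, -0.4, 1.1]
[(5, np.float64(162.7)), (15, np.float64(161.1)), (25, np.float64(166.6)), (35, np.float64(170.8)), (45, np.float64(174.9)), (55, np.float64(180.2)), (65, np.float64(184.5)), (75, np.float64(189.4)), (85, np.float64(194.3)), (95, np.float64(198.9)), (105, np.float64(203.6)), (115, np.float64(208.7)), (125, np.float64(401.4)), (135, np.float64(424.7)), (145, np.float64(326.8)), (155, np.float64(363.1)), (165, np.float64(362.7)), (175, np.float64(238.3))]
now [ 0.4843 -0.0466  0.3105] yaw 17.6 F [1.6 0.1 2.9] t 23.18
[-11. 202.  11.] turn 12.3
```

```bash
python3 -m crank '[{"tx":-2,"ty":34,"tz":0,"turn":2},{"tx":-4,"ty":68,"tz":0,"turn":4},{"tx":-6,"ty":102,"tz":0,"turn":6},{"tx":-8,"ty":136,"tz":0,"turn":8},{"tx":-10,"ty":170,"tz":0,"turn":10}]' 50 12| grep -E "pos|ft"
python3 -c "
from h import *
for c in('wrist','top','scene'):
  ctrl.get_image(c)
  for q in('handle_grip','valve_spindle'): print(c,q,[(np.round(x['xyz'],4).tolist(),round(x['confidence'],2)) for x in ctrl.mark_of(c,q)[:2]])
plan((.538,-.241,.18,-44),(.538,-.241,.075,-44))"
```

```text
position: [0.5246, -0.2124, 0.3052]
ft_force: [0.8, -0.4, 0.8]
wrist handle_grip [([0.5345, -0.2377, 0.0834], 0.75)]
wrist valve_spindle [([0.6079, -0.3069, 0.0838], 0.62)]
top handle_grip [([0.3703, -0.5522, 0.0004], 0.15)]
top valve_spindle [([0.5235, -0.5549, -0.0007], 0.38)]
scene handle_grip [([0.5364, -0.2409, 0.0883], 0.7)]
scene valve_spindle [([0.6075, -0.3092, 0.0837], 0.68)]
now [ 0.5254 -0.2101  0.3066] yaw -32.3 F [-0.2 -0.6 -0.2] t 24.25
[ 27.  19. 127.] turn 2.3
[ 27.  19. 232.] turn 2.3
```

```bash
python3 -m crank '[{"tx":14,"ty":10,"tz":40,"turn":1.2},{"tx":27,"ty":19,"tz":90,"turn":2.3},{"tx":27,"ty":19,"tz":130,"turn":2.3},{"tx":27,"ty":19,"tz":180,"turn":2.3},{"tx":27,"ty":19,"tz":215,"turn":2.3}]' | grep -E "pos|ft"
python3 -m crank '[{"tx":0,"ty":0,"tz":15,"turn":0},{"tx":0,"ty":0,"tz":15,"turn":0}]' | grep -E "pos|ft"
python3 -m crank '[{"tx":0,"ty":0,"tz":0,"turn":0},{"tx":0,"ty":0,"tz":0,"turn":0},{"tx":0,"ty":0,"tz":0,"turn":0}]' 0 12
python3 - <<'E'
from h import *
s=np.array([.606,-.3075]);L=.0945
pts=[]
for a in (-44,-36,-28,-20,-12,-4):
    t=np.radians(a); pts.append((*(s-L*np.array([np.cos(t),np.sin(t)])),.077,a))
plan(*pts)
E
```

```text
position: [0.5371, -0.2407, 0.0893]
ft_force: [0.6, 0.0, 0.1]
position: [0.5379, -0.2413, 0.0762]
ft_force: [0.1, 0.2, 0.2]
time: 25.5
position: [0.5386, -0.2421, 0.0775]
tool_rot: [2.913, -1.175, 0.003]
ft_force: [0.3, 0.2, 0.3]
grip_width: 0.323
grip_force: 0.0
now [ 0.5386 -0.2421  0.0775] yaw -43.9 F [0.3 0.2 0.3] t 25.5
[-1.  0.  0.] turn 0.0
[ 0. 13.  0.] turn -1.6
[ 3. 26.  0.] turn -3.2
[ 8. 39.  0.] turn -4.8
[14. 50.  0.] turn -6.4
[21. 61.  1.] turn -8.0
```

Still closing, so let the fingers finish, then turn.

```bash
python3 -m crank '[{"tx":0,"ty":0,"tz":0,"turn":0},{"tx":0,"ty":0,"tz":0,"turn":0}]' 0 12 | grep -E "ft|grip"
python3 -m crank '[{"tx":0,"ty":13,"tz":0,"turn":-1.6},{"tx":3,"ty":26,"tz":0,"turn":-3.2},{"tx":8,"ty":39,"tz":0,"turn":-4.8},{"tx":14,"ty":50,"tz":0,"turn":-6.4},{"tx":21,"ty":61,"tz":0,"turn":-8}]'
python3 - <<'E'
from h import *
s=np.array([.606,-.3075]);L=.0945
pts=[]
for a in (-4,4,12,20,28,36,46):
    t=np.radians(a); pts.append((*(s-L*np.array([np.cos(t),np.sin(t)])),.077,a))
plan(*pts)
E
```

```text
ft_force: [0.0, 1.2, 4.8]
grip_width: 0.272
grip_force: 12.0
time: 26.38
position: [0.512, -0.3003, 0.0772]
tool_rot: [3.14, -0.1, 0.004]
ft_force: [3.9, 1.3, 1.7]
grip_width: 0.273
grip_force: 12.0
now [ 0.512  -0.3003  0.0772] yaw -3.6 F [3.9 1.3 1.7] t 26.38
[-0.  1.  0.] turn 0.1
[ 1. 14.  0.] turn -1.5
[ 3. 27.  0.] turn -3.1
[ 8. 39.  0.] turn -4.7
[14. 51.  0.] turn -6.3
[21. 61.  0.] turn -7.9
[33. 73.  0.] turn -9.9
```

```bash
python3 -m crank '[{"tx":1,"ty":14,"tz":0,"turn":-1.5},{"tx":3,"ty":27,"tz":0,"turn":-3.1},{"tx":8,"ty":39,"tz":0,"turn":-4.7},{"tx":14,"ty":51,"tz":0,"turn":-6.3},{"tx":21,"ty":61,"tz":0,"turn":-7.9}]'|grep -E "pos|ft|grip"
python3 - <<'E'
from h import *
s=np.array([.606,-.3075]);L=.0945
pts=[]
for a in (36,41,46,47):
    t=np.radians(a); pts.append((*(s-L*np.array([np.cos(t),np.sin(t)])),.077,a))
plan(*pts)
E
```

```text
position: [0.5291, -0.3628, 0.0773]
ft_force: [2.5, 1.1, 1.3]
grip_width: 0.272
grip_force: 12.0
now [ 0.5291 -0.3628  0.0773] yaw 35.9 F [2.5 1.1 1.3] t 27.0
[0. 0. 0.] turn -0.0
[1. 9. 0.] turn -1.0
[ 2. 17.  0.] turn -2.0
[ 2. 18.  0.] turn -2.2
```

```bash
python3 -m crank '[{"tx":1,"ty":9,"tz":0,"turn":-1},{"tx":2,"ty":17,"tz":0,"turn":-2},{"tx":2,"ty":17,"tz":0,"turn":-2}]'|grep -E "pos|ft|grip"
python3 -m crank '[{"tx":0,"ty":0,"tz":0,"turn":0},{"tx":0,"ty":0,"tz":0,"turn":0},{"tx":0,"ty":0,"tz":0,"turn":0},{"tx":0,"ty":0,"tz":0,"turn":0}]' 48 |grep -E "pos|ft|grip"
python3 -m crank '[{"tx":0,"ty":0,"tz":-30,"turn":0},{"tx":0,"ty":0,"tz":-80,"turn":0},{"tx":0,"ty":0,"tz":-130,"turn":0},{"tx":-30,"ty":0,"tz":-160,"turn":0},{"tx":-60,"ty":0,"tz":-160,"turn":0}]'|grep -E "time|pos|ft"
python3 - <<'E'
from h import *
im,_=ctrl.get_image("scene");cv2.imwrite("pics/end.png",im[:,:,::-1])
im,_=ctrl.get_image("wrist");cv2.imwrite("pics/w9.png",im[:,:,::-1])
for c in("wrist","scene"):
  for q in("handle_grip","valve_spindle","bottle_a","filter_box","dish_stack","tube_rack","wipes_box","lever_pad"):
    print(c,q,[(np.round(x["xyz"],4).tolist(),round(x["confidence"],2)) for x in ctrl.mark_of(c,q)[:3]])
E
```

```text
position: [0.5399, -0.3754, 0.0772]
ft_force: [-0.1, 1.4, 4.0]
grip_width: 0.272
grip_force: 12.0
position: [0.5389, -0.3752, 0.0762]
ft_force: [-0.4, 0.6, -0.2]
grip_width: 0.541
grip_force: 0.0
time: 28.5
position: [0.4984, -0.4192, 0.2404]
ft_force: [0.3, -0.3, -0.6]
wrist handle_grip [([0.5382, -0.3723, 0.0836], 0.78)]
wrist valve_spindle [([0.6054, -0.3089, 0.0846], 0.59), ([0.4077, -0.1676, -0.0025], 0.31)]
wrist bottle_a []
wrist filter_box [([0.5291, -0.5574, 0.0001], 0.48)]
wrist dish_stack [([0.4044, -0.1708, -0.0025], 0.62)]
wrist tube_rack [([0.5249, -0.5533, -0.0003], 0.93)]
wrist wipes_box [([0.3731, -0.5558, 0.0039], 0.79)]
wrist lever_pad []
scene handle_grip [([0.5404, -0.3761, 0.084], 0.74), ([0.6315, -0.0006, 0.1475], 0.24)]
scene valve_spindle [([0.6082, -0.3077, 0.0846], 0.72)]
scene bottle_a [([0.6999, -0.17, -0.0008], 0.83), ([0.4148, 0.5485, -0.0023], 0.83), ([0.7059, 0.1761, -0.002], 0.78)]
scene filter_box [([0.4468, 0.1556, -0.0024], 0.69), ([0.538, -0.3754, 0.0849], 0.49)]
scene dish_stack [([0.4052, -0.1727, 0.001], 0.73)]
scene tube_rack [([0.6965, -0.1726, -0.002], 0.67)]
scene wipes_box [([0.3765, -0.5473, 0.0001], 0.59), ([0.4046, -0.17, 0.0033], 0.36)]
scene lever_pad []
```

View pics/end.png

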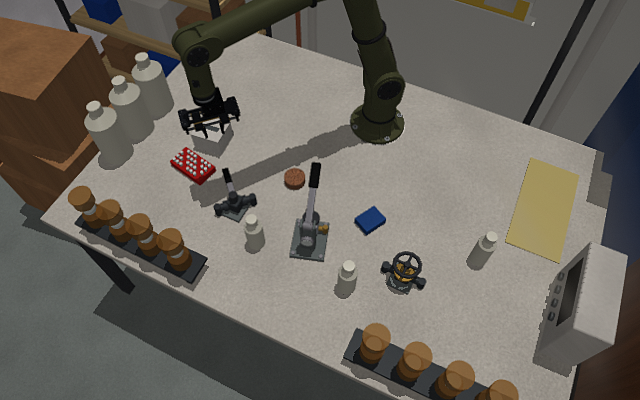

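The end view matches the start: handle at (228,180) closed, lever up at (315,170), bystanders in place, and the gripper clear at (210,110).

```bash
python3 -c "
from bench import ctrl
print(ctrl.close_job())"
```

```text
the job is handed in; nothing more can be done
None
```

I opened the isolating valve fully, pumped the lever through four full eased strokes, closed the valve again and handed the job in at about 29 s; the final picture shows the hand-wheel valve and the other items where they started, apart from the white wipes box, which the gripper partly hides there but which still measures in its original place.

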